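Jog the parts spin dryer with its bayonet lid

ROBOT

A 6-joint arm with a two-finger parallel gripper is mounted at the origin on the work surface. World frame = base frame: x ahead of the robot, y to its left, z up, the work surface at z = 0. Lengths are in mm, angles in degrees, forces in N, time in s.
With the tool pointing down it reaches from about 350 to 850 mm from the base axis. Payload 8.1 kg.
Tool frame: the origin (TCP) lies between the finger pads; the fingertips stand 22 mm ahead of it and the grasp point (between the pads) lies 3 mm ahead of it (r.nose_length is the z of the fingertips in the tool frame, in mm); z points along the fingers, x is the direction in which the jaws open and shut, and the axes are right-handed (so a half turn about z gives the same grasp; the last joint's range is limited). The gripper opens to 85 mm and grips with 20 to 120 N. Pads are 22 mm wide; open, the fingers measure 114 mm over their backs; the gripper's body (76 mm by 85 mm) begins 54 mm behind the grasp point. The pads swing forward as they close: fully open they stand 13 mm farther back than shut.
Start: joints at [66.841, 7.471, 85.268, -0, 87.261, -4.893], TCP at [188.035, 569.779, 253.292] pointing down, gripper open.
Joint ranges: [-169.43, 169.43], [-51.17, 129.36], [1.28, 143.12], [-76.62, 256.62], [0, 156.53], [-152.29, 152.29]. Speed limits (degrees/s): [136.94, 136.94, 159.86, 180, 180, 180].

INTERFACE

Orientations are given as [roll, pitch, yaw] about the fixed x, y, z axes, in that order (R = Rz(yaw) Ry(pitch) Rx(roll)).
In Python, from bench import r gives the robot as it stands.
- The arm moves only by the shell command python3 -m jog 'ROWS' [FORCE]. ROWS is JSON, a list of rows, each a list of 5 numbers: the shift along the tool's x, y, z in m, then the turn about the tool's z in degrees, then the opening in per cent of the stroke, from 0 (shut) to 100 (fully open). A call has 1 to 8 rows; each row is the pose to reach, as a shift and turn from the pose measured when the call began, along the tool's axes at that moment; what a row does not reach only later rows make up. A row lasts 1/10 s, in which the tool goes at most 50 mm and 8.59 degrees, less where a joint would pass 70% of its speed; a pose out of reach is approached as far as the arm can. A call with a gripper value outside its range is refused whole. The fingers move at their own pace and stop on an object; FORCE is the grip in N (left out, the last holds). Time passes only in rows, so rows that repeat a pose let the fingers close. It gives the time, the measured TCP pose, the force and the opening at its end, in the units of the state.
- r.sense(): the state, without advancing time (a new reading comes with each control period).
- r.snapshot(name): name is "scene" or "top" or "wrist"; returns a dict with "image" (384x512x3 uint8, red, green, blue), "K" (3x3 intrinsics, pixels), "T" (4x4, takes a point from camera to world coordinates); the wrist camera has in their place "tool_from_camera" (4x4, takes a point from camera to tool coordinates, whose origin is the TCP and whose axes are the tool frame's). Camera axes: x right, y down, z forward; pixel columns grow to the right and rows downward; lengths in mm; the calibration is good to about 2 mm. A picture is of the moment at which its call begins: read the wrist's pose just before it. There is no depth.
- r.hand_in(): hands the job in, once; it reports no verdict.
Trained networks look in a picture, given as the dict that the camera call returned (one of the last four; its "shot" number tells which), for a name from the list of things; names that differ only in an ending like _2 or _b are one class to them, and where a whole thing is asked for, a point or a joint stands for the part that bears it (a point fixed in the world has none). Each returns a list of dicts, best first, with "conf" (0 to 1); they miss things now and then, are a little off and sometimes report something else, mostly with a low value. They report only what shows in the picture. A call takes as long as a camera call. They do not tell look-alikes from the thing itself.
- r.search_frame(picture, label): "bbox" ([left, top, right, bottom] in pixels, round what is visible of it).
- r.pinpoint(picture, label): "uv" ([column, row] in pixels: a listed point, or the origin of a listed thing).
The state is a dict: "time": time; "joint_pos": joint angles; "qd": joint speeds; "joint_efforts": joint torques, N m; "tool_pos": TCP position; "tcp_rot": TCP orientation; "ft_force": force on the tool from outside, world axes, zero at the start; "wrist_torque": the same for the moment, N m; "finger_gap": finger opening in mm.
Only numpy, scipy, OpenCV 4.12 (cv2) and the standard library are available. Lean on these libraries where they do the work, as an engineer would, in place of code of your own. Each camera call takes 0.05 s, during which the arm holds its last target. There are 200 camera calls.

TASK

Load the little spin dryer and jog it to spin the rinsed resin pieces: slide the white parts carrier down over the dryer's spindle until it sits fully home and let go of it, then set the clear lid fully down into the dryer with its grip bar in line with the white entry marks and turn it clockwise (seen from above) about halfway, until the bar points into the middle of the orange jog bands, without going on to the lock click. The lid springs back if it is let go, so finish while still gripping the bar and holding the lid at the jog bands; leave the other things on the shelf undisturbed.

Things in the scene. Friction and masses are not known exactly. Their poses are not given: they have to be found in the camera images.
- dryer: Spin dryer for resin prints, fixed: black round housing, 162 mm across the top (foot 176), 110 mm high. Origin on its axis at the shelf surface, z up; console at -x, to 113 mm out. Rim marks: white bars on its +x and -x = entry; orange bands 18 degrees wide centred 45 degrees clockwise of them = jog; red dots at 90 = lock. From 64 degrees a sprung detent resists, clicks near 85.
- mouth (a point): Centre of the dryer's mouth, level with the collar top, 110 mm above the shelf surface, on the axis; axes as the dryer's. The grey collar lip is 5 mm thick, opening 110 mm across, with two notches 22 mm wide on +x and -x through which the lid's lugs pass (wall behind the lip 125 mm across).
- spindle_top (a point): Tip of the upright steel spindle on the dryer's axis: 11 mm diameter, tapering to 6 mm over its last 6 mm; tip 92 mm above the shelf surface, 18 mm below the collar top. A shoulder 48 mm below the tip carries the carrier when home. The bowl is 125 mm across inside, its floor 4 mm below the shoulder.
- carrier_hub (a point): White parts carrier, loose on the mat, 70 g: round plate 90 mm across, edge 7 mm high, three small grey resin pieces on it (tops 13 mm above its underside, 22 to 39 mm from the axis); central upright sleeve 27 mm outside, 44 mm tall, teal band on top, bore 15 mm right through. The point: on the sleeve's axis, 32 mm above the underside, 12 mm below the sleeve's top; z up.
- lid_bar (a point): Clear lid, loose on the mat, 130 g: disc 132 mm across, 5 mm thick; below it a 105 mm skirt, 14 mm deep, with black lugs at +x and -x, 14 mm wide, out to 60 mm from the axis. On top a black grip bar along x, 84 long, 16 wide, 34 high, in line with the lugs. The point: on the axis, 42 mm above the skirt's foot, 23 above the disc, 11 below the bar's top; z up. Home, it is 28 mm above the mouth.
- interlock (a joint): Sprung ring under the collar, pushed round by the lid's lugs: radians clockwise, 0 at rest. The lugs meet it 0.07 rad past entry, so it reads about 0.72 with the bar in the middle of the jog bands, 1.5 at the locked stop. It turns the lid back with 0.05 N m at rest, 0.09 N m at jog.
- mat: Blue hard silicone mat, 220 by 340 by 3 mm, fixed; origin at the centre of its underside. The carrier and the lid stand on it (top 3 mm above the shelf surface).
- curing_box: Bystander: black plastic curing box, fixed, 200 by 190 by 245 mm, front at -x with amber window. Origin at the centre of its underside.
- cure_switch (a joint): Bystander: toggle switch on the curing box's front, radians, 0 = off (down).
- figurine: Bystander: grey resin figurine, loose, 78 mm tall, on a 38 mm round base. Origin under its base.
- tweezers: Bystander: stainless tweezers lying along their x, 135 mm long, 12 mm wide, 8 mm high. Origin on the underside at the middle.
- trays: Bystander: stack of three clear parts trays, 110 by 160 mm, 118 mm high. Origin at the centre of the underside.
- resin_bottle: Bystander: black resin bottle, 72 mm diameter, 170 mm high. Origin under its base.
- jar: Bystander: small glass jar with white cap, 60 mm diameter, 65 mm high. Origin under its base.
- brush: Bystander: brush lying along its x, 170 mm long.
Things that resemble listed ones, but are neither listed nor needed, are in the scene too. Leave any pink or red look-alike of the part that bears lid_bar alone. What is shaped like the part that bears carrier_hub but brown is not meant.

How it is judged (in metres and radians):
On the way, in this order (a step that is already met when the one before it is completed fails the run):
1. the carrier sits fully home on the spindle, upright and let go (horizontal distance between carrier_hub and spindle_top below 0.005 m and z of carrier_hub in the frame of dryer below 0.08 m and angle between carrier_hub's own z axis and vertical below 0.1 rad and contact force between the fingers and carrier below 0.2 N), for 0.2 s.
2. the lid sits fully down in the collar (horizontal distance between lid_bar and dryer below 0.006 m and z of lid_bar in the frame of dryer below 0.1405 m and angle between lid_bar's own z axis and vertical below 0.06 rad), for 0.1 s.
At the end, for the whole second after the job is handed in: Carrier home on the spindle (axis within 5 mm, 4 mm of the shoulder, upright); lid level and down in the collar (3.5 mm), bar 45 degrees clockwise of the entry marks within 9 degrees (in the orange bands), interlock pushed to match, gripper still holding the lid with over 2 N (horizontal distance between carrier_hub and spindle_top below 0.005 m and z of carrier_hub in the frame of dryer below 0.08 m and angle between carrier_hub's own z axis and vertical below 0.1 rad and horizontal distance between lid_bar and dryer below 0.006 m and z of lid_bar in the frame of dryer below 0.1415 m and angle between lid_bar's own z axis and vertical below 0.06 rad and angle between the x axis of lid_bar and the x axis of dryer, either way round between 0.628 and 0.942 rad and value of joint interlock between 0.53 and 0.9 rad and contact force between the fingers and lid above 2 N); the arm keeps its last pose, push and grip.
It fails at once if the lid is turned on over the detent into the lock click (value of joint interlock above 1.2 rad).
It fails at once if a bystander is pushed away or tipped over, or the curing box switched on (distance of any of figurine, tweezers, trays, resin_bottle, jar, brush from where it was at the start of the episode above 0.03 m or angle between any of figurine, resin_bottle, jar's own z axis and vertical above 0.6 rad or value of joint cure_switch above 0.4 rad).
It also fails if it takes over 61 s, if anything falls off the work surface, if the arm or the gripper's body presses on something with over 40 N, if the wrist force passes 120 N, or if a joint passes its speed limit or range.

## Working session

There is one attempt and no reset: what is moved stays moved. The work goes in short steps, Python scripts to look and compute and a shell command to move; the robot and the scene stay as the last step left them, time stands still between calls to the robot, and variables do not carry over. Pictures are saved under pics/ and viewed, about 8 in all and at most 12, crops included, and the job is handed in when it is done.

```bash
ls; mkdir -p pics
python3 - <<'E'
from bench import r
import cv2,numpy as np
s=r.sense();print({k:np.round(v,2).tolist() for k,v in s.items()}, r.nose_length)
ims=[]
for n in ("scene","top"):
    p=r.snapshot(n);ims.append(p["image"].copy());print(n,np.round(p["K"],1).tolist(),np.round(p["T"],3).tolist())
    im=p["image"].copy()
    for l in ("dryer","mouth","spindle_top","carrier_hub","lid_bar","mat"):
        print(l,[(np.round(d["uv"]).tolist(),round(d["conf"],2)) for d in r.pinpoint(p,l)][:4],[(np.round(d["bbox"]).tolist(),round(d["conf"],2)) for d in r.search_frame(p,l)][:4])
    cv2.imwrite(f"pics/{n}0.png",cv2.resize(im[:,:,::-1],(800,600),interpolation=cv2.INTER_CUBIC))
E
```

```text
pics
{'time': 0.0, 'joint_pos': [66.84, 7.52, 85.33, -0.0, 87.26, -4.89], 'qd': [0.06, -0.04, 0.0, -0.01, -0.01, 0.08], 'joint_efforts': [-0.0, -56.94, -50.05, -0.0, 0.02, -0.0], 'tool_pos': [187.85, 569.29, 252.21], 'tcp_rot': [-179.99, 0.11, 71.73], 'ft_force': [-0.07, -0.2, 0.06], 'wrist_torque': [0.03, 0.02, 0.02], 'finger_gap': 85.41} 22.0
scene [[454.7, 0.0, 258.6], [0.0, 454.7, 186.9], [0.0, 0.0, 1.0]] [[0.83, 0.387, -0.402, 1152.623], [0.558, -0.578, 0.595, -883.575], [-0.002, -0.718, -0.696, 1195.781], [0.0, 0.0, 0.0, 1.0]]
dryer [([284.0, 184.0], 0.94)] [([254.0, 148.0, 314.0, 198.0], 0.67)]
mouth [([285.0, 162.0], 0.87)] [([255.0, 149.0, 311.0, 197.0], 0.8)]
spindle_top [([297.0, 256.0], 0.44)] [([252.0, 148.0, 312.0, 201.0], 0.73), ([104.0, 283.0, 181.0, 370.0], 0.2)]
carrier_hub [([134.0, 276.0], 0.97), ([221.0, 219.0], 0.56)] [([124.0, 269.0, 152.0, 293.0], 0.95), ([209.0, 212.0, 233.0, 234.0], 0.57)]
lid_bar [([128.0, 231.0], 0.86), ([220.0, 310.0], 0.73), ([223.0, 215.0], 0.66), ([187.0, 246.0], 0.61)] [([168.0, 233.0, 214.0, 268.0], 0.88), ([200.0, 298.0, 246.0, 335.
[... 187 characters left out ...]
9, -0.013, 50.11], [0.015, -0.14, -0.99, 1362.646], [0.0, 0.0, 0.0, 1.0]]
dryer [([208.0, 194.0], 0.83), ([206.0, 188.0], 0.67)] [([183.0, 170.0, 232.0, 219.0], 0.73)]
mouth [([204.0, 190.0], 0.59), ([308.0, 213.0], 0.54)] [([180.0, 167.0, 233.0, 221.0], 0.56)]
spindle_top [([207.0, 189.0], 0.79)] []
carrier_hub [([382.0, 240.0], 0.9), ([286.0, 210.0], 0.81)] [([274.0, 198.0, 301.0, 224.0], 0.83), ([367.0, 225.0, 392.0, 244.0], 0.83)]
lid_bar [([348.0, 278.0], 0.94), ([367.0, 150.0], 0.69), ([339.0, 212.0], 0.57)] [([318.0, 193.0, 354.0, 234.0], 0.91), ([345.0, 138.0, 380.0, 169.0], 0.8), ([331.0, 259.0, 365.0, 294.0], 0.7)]
mat [([307.0, 213.0], 0.96)] [([262.0, 179.0, 356.0, 247.0], 0.69)]
```

View pics/top0.png

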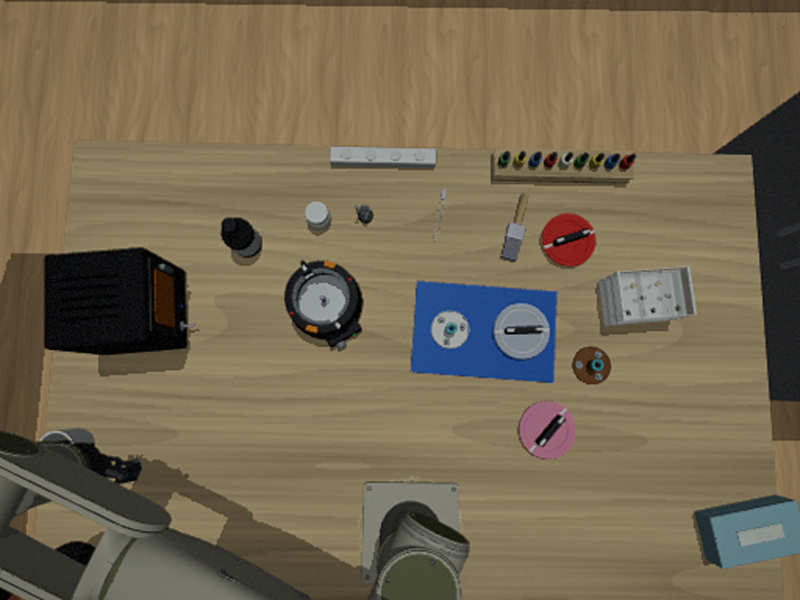

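View pics/scene0.png

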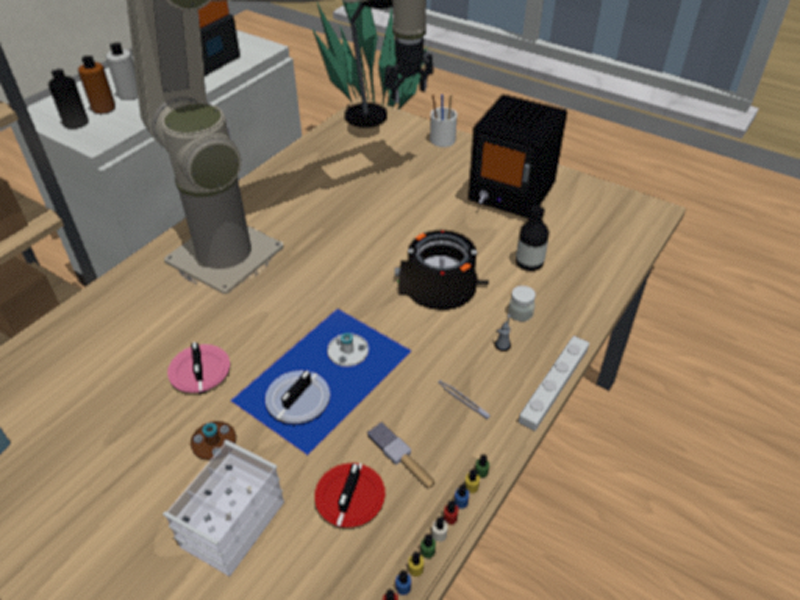

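Top picture (800×600) shows the dryer at (322,300) with its console to the lower right. On the blue mat are the white carrier at (450,328) and the clear lid at (522,330). The look-alikes are the brown carrier (592,365), the red lid (568,240) and the pink lid (547,430). The white carrier and clear lid on the mat fit the description.

```bash
cat > h.py <<'E'
from bench import r
import cv2,numpy as np
from scipy.spatial.transform import Rotation as R
def toolT(s=None):
    s=s or r.sense();T=np.eye(4);T[:3,:3]=R.from_euler("xyz",s["tcp_rot"],degrees=True).as_matrix();T[:3,3]=s["tool_pos"];return T
def shot(n):
    T=toolT();p=r.snapshot(n);M=p["T"] if "T" in p else T@p["tool_from_camera"];return p,np.array(M)
def ray(p,M,uv,z):
    d=M[:3,:3]@np.linalg.inv(p["K"])@[uv[0],uv[1],1];c=M[:3,3];return c+d*(z-c[2])/d[2]
def proj(p,M,X):
    q=p["K"]@(np.linalg.inv(M)@np.append(X,1))[:3];return q[:2]/q[2]
Z=dict(spindle_top=92,mouth=110,carrier_hub=35,lid_bar=45,dryer=0,mat=0,figurine=0,tweezers=0,jar=0,resin_bottle=0)
def pts(p,M,l,k=4):
    return [(np.round(ray(p,M,d["uv"],Z[l]),1).tolist(),np.round(d["uv"]).tolist(),round(d["conf"],2)) for d in r.pinpoint(p,l)][:k]
def rel(target):
    T=toolT();return np.round(np.linalg.inv(T)@np.append(target,1),1)[:3]
E
python3 - <<'E'
from h import *
cr=[]
for n,c in (("top",(265,130,395,290)),("scene",(110,195,260,340))):
    p,M=shot(n)
    for l in Z: print(n,l,pts(p,M,l))
    x0,y0,x1,y1=c if n=="scene" else c
    cr.append(cv2.resize(p["image"][y0:y1,x0:x1,::-1],(400,480),interpolation=cv2.INTER_CUBIC))
cv2.imwrite("pics/crop.png",np.hstack(cr))
E
```

```text
top spindle_top [([508.9, 205.1, 92.0], [206.0, 194.0], 0.87)]
top mouth [([523.7, 211.8, 110.0], [204.0, 188.0], 0.98)]
top carrier_hub [([378.3, -432.3, 35.0], [383.0, 235.0], 0.89), ([467.0, -89.9, 35.0], [289.0, 209.0], 0.67)]
top lid_bar [([231.1, -308.9, 45.0], [351.0, 276.0], 0.75), ([463.3, -259.0, 45.0], [336.0, 210.0], 0.61), ([485.6, 611.7, 45.0], [94.0, 200.0], 0.32)]
top dryer [([519.0, 218.9, 0.0], [206.0, 194.0], 0.59), ([539.7, -531.5, 0.0], [404.0, 192.0], 0.49)]
top mat [([454.3, -151.3, 0.0], [304.0, 213.0], 0.6)]
top figurine [([734.6, 121.3, 0.0], [233.0, 139.0], 0.67)]
top tweezers [([544.0, 219.8, 0.0], [206.0, 188.0], 0.65)]
top jar [([727.1, 230.2, 0.0], [205.0, 140.0], 0.51)]
top resin_bottle [([653.8, 402.5, 0.0], [158.0, 158.0], 0.75)]
scene spindle_top [([532.2, 201.3, 92.0], [284.0, 167.0], 0.84)]
scene mouth [([530.8, 216.3, 110.0], [286.0, 160.0], 0.59)]
scene carrier_hub [([447.2, -91.0, 35.0], [218.0, 217.0], 0.97), ([383.5, -423.5, 35.0], [135.0, 275.0], 0.94)]
scene lid_bar [([222.8, -305.1, 45.0], [125.0, 227.0], 0.84), ([444.0, -242.5, 45.0], [188.0, 243.0], 0.79), ([677.0, -378.9, 45.0], [220.0, 310.0], 0.67)]
scene dryer []
scene mat []
scene figurine [([738.9, 125.4, 0.0], [322.0, 220.0], 0.55)]
scene tweezers [([743.4, -66.4, 0.0], [295.0, 257.0], 0.59)]
scene jar [([715.4, 242.1, 0.0], [331.0, 198.0], 0.9), ([736.5, 116.4, 0.0], [320.0, 221.0], 0.49)]
scene resin_bottle [([676.1, 393.4, 0.0], [340.0, 171.0], 0.6), ([724.1, 246.7, 0.0], [334.0, 198.0], 0.27)]
```

View pics/crop.png

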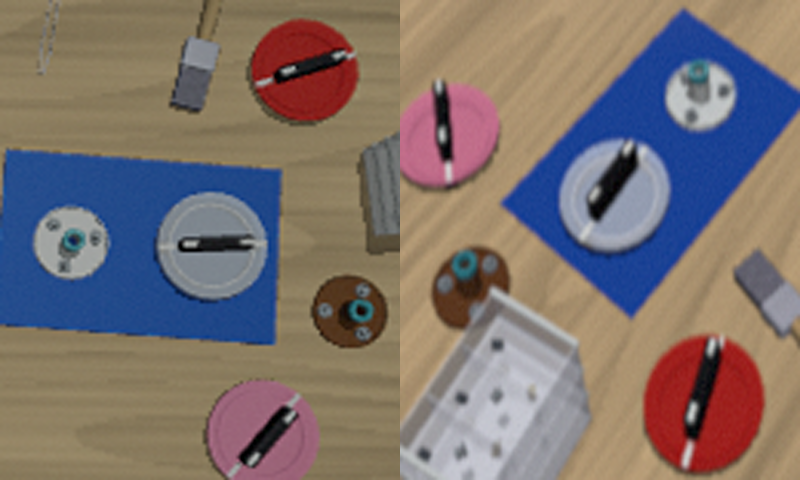

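The crop confirms it. The white carrier with teal band (75,240, left half) and the clear disc with black bar (212,245, left half) both stand on the blue mat; the pink, red and brown look-alikes are all off it. Moving over the dryer for a close look.

```bash
python3 -m jog '[[-0.02,0.04,-0.03,0,100],[-0.05,0.08,-0.05,0,100],[-0.07,0.12,-0.07,0,100],[-0.09,0.16,-0.08,0,100],[-0.11,0.2,-0.08,0,100],[-0.13,0.24,-0.08,0,100],[-0.15,0.28,-0.08,0,100],[-0.17,0.32,-0.08,0,100]]'; python3 -m jog '[[-0.02,0.04,0,0,100],[-0.04,0.08,0,0,100],[-0.06,0.11,0,0,100],[-0.06,0.11,0,0,100]]'
python3 - <<'E'
from h import *
s=r.sense();print(s["tool_pos"],s["tcp_rot"])
p,M=shot("wrist");print(np.round(p["tool_from_camera"],2).tolist(),np.round(p["K"],1).tolist())
for l in ("dryer","spindle_top","mouth"):print(l,pts(p,M,l))
cv2.imwrite("pics/w1.png",cv2.resize(p["image"][:,:,::-1],(800,600)))
E
```

```text
time: 3.2
tool_pos: [439.7, 306.5, 333.6]
tcp_rot: [180.0, -0.0, 71.7]
ft_force: [0.7, 0.3, 0.2]
finger_gap: 85.6
time: 3.6
tool_pos: [527.6, 211.3, 333.1]
tcp_rot: [179.9, 0.0, 71.5]
ft_force: [-0.4, 0.3, -0.2]
finger_gap: 85.2
[527.61066033 211.33808099 333.12253392] [1.79941103e+02 4.89214714e-02 7.14575995e+01]
[[1.0, -0.0, 0.0, -1.09], [0.0, 0.97, 0.26, -65.73], [-0.0, -0.26, 0.97, -121.1], [0.0, 0.0, 0.0, 1.0]] [[336.3, 0.0, 252.7], [0.0, 336.3, 191.0], [0.0, 0.0, 1.0]]
dryer [([521.9, 208.6, 0.0], [250.0, 147.0], 0.88)]
spindle_top [([519.9, 208.6, 92.0], [249.0, 157.0], 0.98), ([619.6, 367.5, 92.0], [412.0, 196.0], 0.24)]
mouth [([519.6, 208.6, 110.0], [249.0, 159.0], 0.85)]
```

View pics/w1.png

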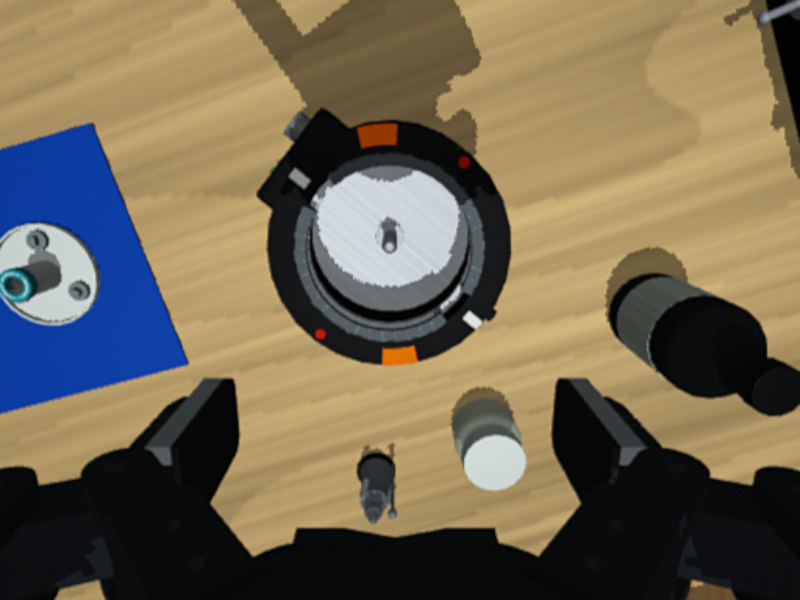

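The dryer is centred near (390,240). White marks are at (300,177) and (472,320), orange at (378,135) and (399,356), red at (464,161) and (320,334); the spindle tip is at (389,247). Next I compute the axis and yaw.

Run:
```python
from h import *
p,M=shot("wrist");im=p["image"].astype(int);a,b,c=im[:,:,0],im[:,:,1],im[:,:,2]
def blobs(m,lo):
    m=m.copy();m[:60]=0;m[240:]=0;m[:,:165]=0;m[:,335:]=0
    n,_,st,ce=cv2.connectedComponentsWithStats(m.astype(np.uint8));return [ce[i] for i in range(1,n) if st[i,4]>lo]
o=blobs((a>150)&(b>40)&(b<150)&(c<80),60);rd=blobs((a>120)&(b<60)&(c<70),15)
w=[np.array(q)/1.5625 for q in ((300,177),(472,320))]
for nm,L in (("orange",o),("red",rd),("white",w)):
    P=[ray(p,M,q,110)[:2] for q in L];print(nm,np.round(P,1).tolist())
    if len(P)==2: d=P[1]-P[0];print(" mid",np.round((P[0]+P[1])/2,1),"len",np.linalg.norm(d).round(1),"yaw",np.degrees(np.arctan2(d[1],d[0])).round(2))
ps=[];
for k in range(4):
    p,M=shot("wrist");ps.append([pts(p,M,l,1)[0][0][:2] for l in ("spindle_top","mouth")])
print(ps)
p,M=shot("wrist");print(pts(p,M,"carrier_hub"))
```

```text
orange [[593.0, 190.8]]
red [[448.7, 224.8], [560.1, 144.2]]
 mid [504.4 184.5] len 137.5 yaw -35.88
white [[455.0, 174.1], [581.7, 252.0]]
 mid [518.4 213.1] len 148.7 yaw 31.62Traceback (most recent call last):
  File "<stdin>", line 13, in <module>
IndexError: list index out of range
```

Run:
```python
from h import *
p,M=shot("wrist")
for nm,L in (("o",((378,135),(399,356))),("r",((464,161),(320,334))),("w",((300,177),(472,320)))):
    P=[ray(p,M,np.array(q)/1.5625,110)[:2] for q in L];d=P[1]-P[0];print(nm," mid",np.round((P[0]+P[1])/2,1),"len",np.linalg.norm(d).round(1),"yaw",np.degrees(np.arctan2(d[1],d[0])).round(2))
for k in range(3):
    p,M=shot("wrist");print([pts(p,M,l,1) for l in ("spindle_top","mouth","carrier_hub")])
T=toolT()
hub=np.array([457,-90,35.]);print(rel(hub))
# pixel-level view of carrier in top image: pieces angles
cv2.imwrite("pics/w1c.png",cv2.resize(p["image"][60:250,150:350,::-1],(800,760))[:600])
```

```text
o  mid [519.2 212.2] len 148.5 yaw -13.08
r  mid [518.9 212.1] len 150.2 yaw -57.85
w  mid [518.9 212.3] len 148.7 yaw 31.59
[[([522.3, 204.8, 92.0], [244.0, 163.0], 0.68)], [([518.8, 208.4, 110.0], [246.0, 162.0], 0.7)], [([462.2, -83.7, 35.0], [16.0, 181.0], 0.78)]]
[[([523.7, 207.3, 92.0], [246.0, 163.0], 0.82)], [([518.4, 209.0, 110.0], [246.0, 161.0], 0.72)], [([461.2, -83.1, 35.0], [16.0, 180.0], 0.82)]]
[[([521.6, 213.3, 92.0], [251.0, 160.0], 0.83)], [([519.7, 210.1, 110.0], [247.0, 162.0], 0.77)], [([460.2, -84.0, 35.0], [16.0, 179.0], 0.73)]]
[-311.3   30.6  298.5]
```

```bash
cat >> h.py <<'E'
def dryer_fit(p,M,c0,yaw0):
    """marks: white at 0/180, orange -45/135, red -90/90 ; segment near prediction, fit centre+yaw"""
    hsv=cv2.cvtColor(p["image"],cv2.COLOR_RGB2HSV).astype(int);out=[]
    for col,off in (("o",-45),("o",135),("r",-90),("r",90),("w",0),("w",180)):
        a=np.radians(yaw0+off);u=proj(p,M,np.array([c0[0]+74*np.cos(a),c0[1]+74*np.sin(a),110.]))
        v,w=np.meshgrid(np.arange(512),np.arange(384));near=np.hypot(v-u[0],w-u[1])<15
        if col=="w": m=near&(hsv[:,:,2]>150)&(hsv[:,:,1]<50)
        else: m=near&(hsv[:,:,1]>150)&(hsv[:,:,2]>60)&((hsv[:,:,0]<20)|(hsv[:,:,0]>170))
        n,lab,st,ce=cv2.connectedComponentsWithStats(m.astype(np.uint8))
        if n<2: continue
        i=1+np.argmax(st[1:,4]);P=ray(p,M,ce[i],110)[:2];out.append((col,off,P,st[i,4]))
    for col in "orw":
        L=[o for o in out if o[0]==col]
        if len(L)==2:
            d=L[0][2]-L[1][2];print(col,"mid",np.round((L[0][2]+L[1][2])/2,1),"len",round(np.linalg.norm(d),1),"yaw",round(np.degrees(np.arctan2(d[1],d[0]))-L[0][1],2),"area",L[0][3],L[1][3])
E
python3 - <<'E'
from h import *
for k in range(2):
    p,M=shot("wrist");s=r.sense();print(np.round(s["tool_pos"],1),np.round(s["tcp_rot"],2),np.abs(s["qd"]).max());dryer_fit(p,M,(520.,210.),31.8)
    print(pts(p,M,"carrier_hub",1))
E
```

```text
[525.4 215.1 333.6] [ 1.7998e+02 -3.0000e-02  7.1730e+01] 0.0691913955970701
o mid [520.8 208. ] len 148.2 yaw 31.64 area 267 349
r mid [520.9 207.8] len 149.4 yaw 31.82 area 43 40
w mid [523.1 207.7] len 145.2 yaw 32.62 area 75 11
[([457.5, -85.8, 35.0], [13.0, 178.0], 0.94)]
[525.4 215.1 333.6] [ 1.7997e+02 -3.0000e-02  7.1730e+01] 0.04819939271866644
o mid [520.8 208. ] len 148.2 yaw 31.65 area 268 349
r mid [520.9 207.7] len 149.3 yaw 31.82 area 43 40
w mid [523.1 207.7] len 145.1 yaw 32.62 area 75 11
[([459.1, -86.9, 35.0], [13.0, 179.0], 0.83)]
```

```bash
python3 -m jog '[[-0.045,0.005,0,0,100],[-0.09,0.01,0.01,0,100],[-0.135,0.015,0.02,0,100],[-0.18,0.02,0.04,0,100],[-0.225,0.025,0.06,0,100],[-0.27,0.03,0.08,0,100],[-0.308,0.031,0.08,0,100],[-0.308,0.031,0.08,0,100]]'; python3 -m jog '[[0,0,0,0,100],[0,0,0,0,100]]';python3 - <<'E'
from h import *
s=r.sense();print(s["tool_pos"],s["tcp_rot"],s["joint_pos"])
for k in range(3):
    p,M=shot("wrist");print(pts(p,M,"carrier_hub",2))
q=proj(p,M,np.array([458,-87,35.]));print(q)
# plate ellipse: white low-sat near
hsv=cv2.cvtColor(p["image"],cv2.COLOR_RGB2HSV);m=((hsv[:,:,1]<60)&(hsv[:,:,2]>140)).astype(np.uint8)
cs,_=cv2.findContours(m,cv2.RETR_EXTERNAL,cv2.CHAIN_APPROX_NONE);cs=sorted(cs,key=cv2.contourArea)[-2:]
for c in cs:
    h=cv2.convexHull(c);W=np.array([ray(p,M,x[0],10)[:2] for x in h],np.float32);print("plate",cv2.contourArea(c),cv2.minEnclosingCircle(W))
t=((hsv[:,:,0]>75)&(hsv[:,:,0]<100)&(hsv[:,:,1]>80)).astype(np.uint8);ys,xs=np.nonzero(t);
n,_,st,ce=cv2.connectedComponentsWithStats(t);
for i in range(1,n):
    if st[i,4]>30: print("teal",st[i],ray(p,M,(st[i,0]+st[i,2]/2,st[i,1]+st[i,3]/2),47))
cv2.imwrite("pics/w2.png",cv2.resize(p["image"][:,:,::-1],(800,600)))
E
```

```text
time: 6.1
tool_pos: [456.8, -90.7, 252.7]
tcp_rot: [-180.0, 0.1, 71.5]
ft_force: [0.3, 0.3, 0.1]
finger_gap: 85.6
time: 6.3
tool_pos: [457.0, -90.4, 253.1]
tcp_rot: [-180.0, 0.0, 71.5]
ft_force: [0.1, 0.2, 0.8]
finger_gap: 85.4
[457.04590977 -90.3695914  253.05136177] [-1.79988472e+02  4.85047932e-02  7.14553858e+01] [-1.74581573e+01 -1.37532689e+01  1.05741856e+02 -4.83062216e-02
  8.80238587e+01 -8.89118672e+01]
[([460.0, -88.1, 35.0], [257.0, 169.0], 0.57)]
[([460.8, -83.7, 35.0], [261.0, 168.0], 0.64)]
[([461.9, -87.0, 35.0], [258.0, 170.0], 0.97)]
[256.67707778 166.89020446]
plate 5038.5 ((461.8228759765625, -89.04866027832031), 45.24673843383789)
plate 7600.0 ((462.158447265625, -262.7438049316406), 67.60247039794922)
teal [244 160  26  27 349] [462.18812854 -88.18213931  47.        ]
```

View pics/w2.png

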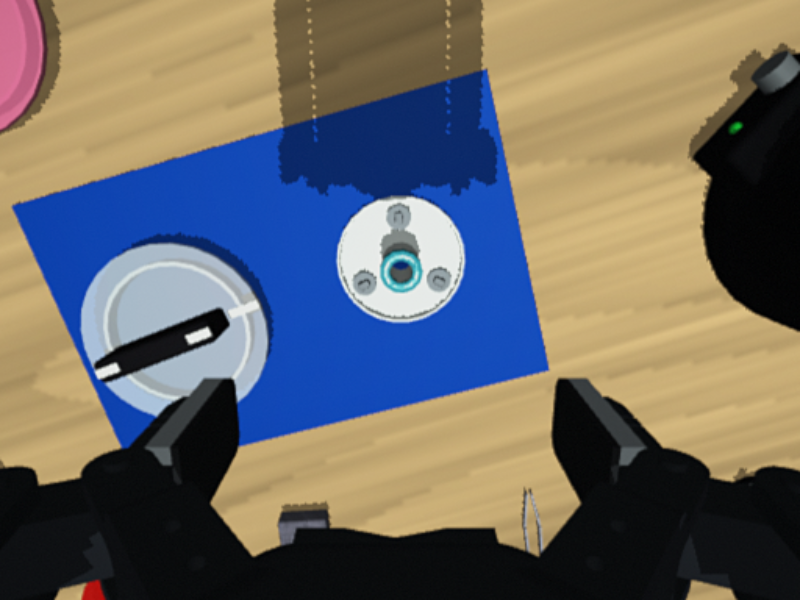

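The wrist picture shows the carrier with its sleeve at (400,270). The pieces at (398,215), (364,283) and (438,280) leave the jaw line free. The lid is at (175,330). Descending and checking again from near.

```bash
python3 -m jog '[[0.003,0.004,0.04,0,80],[0.003,0.004,0.08,0,80],[0.003,0.004,0.12,0,80],[0.003,0.004,0.15,0,80],[0.003,0.004,0.15,0,80],[0.003,0.004,0.15,0,80],[0.003,0.004,0.15,0,80]]';python3 - <<'E'
from h import *
s=r.sense();print(s["tool_pos"],s["tcp_rot"],s["finger_gap"])
p,M=shot("wrist");print(pts(p,M,"carrier_hub",2))
hsv=cv2.cvtColor(p["image"],cv2.COLOR_RGB2HSV)
t=((hsv[:,:,0]>75)&(hsv[:,:,0]<100)&(hsv[:,:,1]>80)).astype(np.uint8);n,_,st,ce=cv2.connectedComponentsWithStats(t);
for i in range(1,n):
    if st[i,4]>30: X=ray(p,M,(st[i,0]+st[i,2]/2,st[i,1]+st[i,3]/2),47);print("teal",st[i],X,rel([X[0],X[1],42]))
E
```

```text
time: 7.3
tool_pos: [463.3, -88.8, 105.2]
tcp_rot: [179.8, 0.0, 71.6]
ft_force: [-0.4, 0.6, -0.3]
finger_gap: 68.7
[463.29406394 -88.80176767 105.21363961] [1.79835350e+02 4.74167011e-02 7.15608494e+01] 68.69741612049395
[([460.5, -87.7, 35.0], [255.0, 209.0], 0.81)]
teal [ 231  193   47   49 1289] [461.59451446 -88.34128769  47.        ] [ 0.  -2.1 63.2]
```

```bash
python3 -m jog '[[0,-0.002,0.03,0,80],[0,-0.002,0.062,0,80],[0,-0.002,0.062,0,80],[0,-0.002,0.062,0,80],[0,-0.002,0.062,0,0],[0,-0.002,0.062,0,0],[0,-0.002,0.062,0,0],[0,-0.002,0.062,0,0]]' 40; python3 -m jog '[[0,0,0,0,0],[0,0,0,0,0],[0,0,-0.03,0,0],[0,0,-0.06,0,0],[0,0,-0.1,0,0],[0,0,-0.14,0,0],[0,0,-0.14,0,0]]'
python3 - <<'E'
from h import *
s=r.sense();print(s["tool_pos"],s["tcp_rot"],s["finger_gap"],s["ft_force"])
p,M=shot("wrist")
cv2.imwrite("pics/w3.png",cv2.resize(p["image"][:,:,::-1],(600,450)))
hsv=cv2.cvtColor(p["image"],cv2.COLOR_RGB2HSV)
t=((hsv[:,:,0]>75)&(hsv[:,:,0]<100)&(hsv[:,:,1]>80)).astype(np.uint8);n,_,st,ce=cv2.connectedComponentsWithStats(t);
z=s["tool_pos"][2]+5
for i in range(1,n):
    if st[i,4]>30: X=ray(p,M,(st[i,0]+st[i,2]/2,st[i,1]+st[i,3]/2),z);print("teal",st[i],X,rel(X))
E
```

```text
time: 8.2
tool_pos: [462.8, -88.8, 44.9]
tcp_rot: [179.7, 0.0, 71.6]
ft_force: [-2.0, -0.1, 8.0]
finger_gap: 25.2
time: 8.9
tool_pos: [465.5, -89.4, 191.6]
tcp_rot: [179.1, 0.0, 71.6]
ft_force: [1.0, -0.5, 0.1]
finger_gap: 25.1
[465.50340246 -89.41869284 191.60259347] [1.79055735e+02 3.06974912e-02 7.15598509e+01] 25.14743299950923 [ 0.97015698 -0.49955197  0.0559057 ]
teal [ 220  234   67   70 3019] [461.70804019 -88.97048706 196.60259347] [-0.7 -2.3 -8.1]
```

View pics/w3.png

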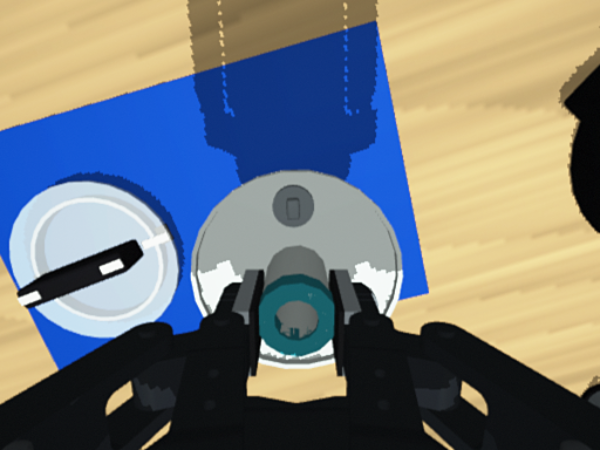

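The carrier is held upright by its sleeve, teal ring at (297,313) of 600×450. Moving over the dryer.

```bash
python3 -m jog '[[0.02,-0.003,-0.03,0,0],[0.06,-0.008,-0.035,0,0],[0.1,-0.013,-0.035,0,0],[0.14,-0.018,-0.035,0,0],[0.18,-0.023,-0.035,0,0],[0.22,-0.028,-0.035,0,0],[0.26,-0.033,-0.035,0,0],[0.29,-0.037,-0.035,0,0]]'; python3 -m jog '[[0.004,0,0,0,0],[0.004,0,0,0,0],[0.004,0,0,0,0],[0.004,0,0,0,0],[0.004,0,0,0,0]]'
cat >> h.py <<'E'
def teal(p,M,z):
    hsv=cv2.cvtColor(p["image"],cv2.COLOR_RGB2HSV)
    t=((hsv[:,:,0]>75)&(hsv[:,:,0]<100)&(hsv[:,:,1]>80)).astype(np.uint8);n,_,st,ce=cv2.connectedComponentsWithStats(t)
    i=1+np.argmax(st[1:,4]);return st[i],ray(p,M,(st[i,0]+st[i,2]/2,st[i,1]+st[i,3]/2),z)
E
python3 - <<'E'
from h import *
s=r.sense();print(s["tool_pos"],s["tcp_rot"],s["finger_gap"],s["ft_force"],np.abs(s["qd"]).max())
p,M=shot("wrist");print(teal(p,M,s["tool_pos"][2]+2));dryer_fit(p,M,(520.8,208),31.7)
s=r.sense();print(s["tool_pos"]);p,M=shot("wrist");print(teal(p,M,s["tool_pos"][2]+2));dryer_fit(p,M,(520.8,208),31.7)
cv2.imwrite("pics/w4.png",cv2.resize(p["image"][:,:,::-1],(600,450)))
E
```

```text
time: 9.75
tool_pos: [519.6, 200.1, 220.7]
tcp_rot: [179.4, 0.1, 71.6]
ft_force: [-0.3, -0.4, -0.6]
finger_gap: 24.9
time: 10.25
tool_pos: [521.0, 202.8, 220.8]
tcp_rot: [179.4, 0.1, 71.5]
ft_force: [0.2, 0.1, -1.5]
finger_gap: 25.3
[520.96611191 202.77028422 220.77604262] [1.79402348e+02 1.11030660e-01 7.15297808e+01] 25.25107340246538 [ 0.23983041  0.05862839 -1.51766454] 0.28401391836258183
(array([ 220,  234,   67,   70, 2965], dtype=int32), array([518.7727876 , 202.69506348, 222.77604262]))
w mid [518.8 205.2] len 142.1 yaw 30.91 area 234 179
[521.00260951 202.93673455 220.88280879]
(array([ 220,  234,   67,   70, 2915], dtype=int32), array([518.80876254, 202.86108738, 222.88280879]))
w mid [518.8 205.3] len 142.1 yaw 30.96 area 245 175
```

View pics/w4.png

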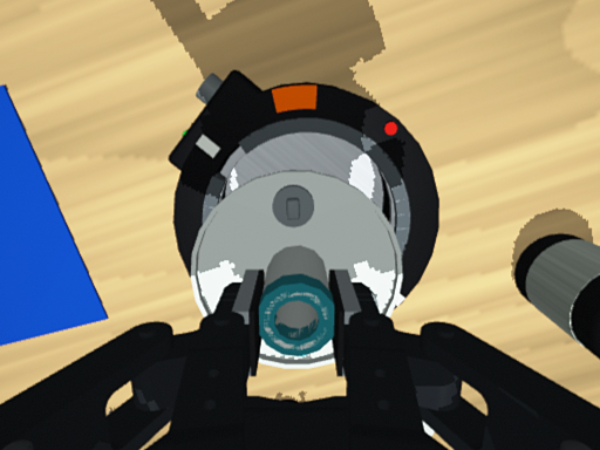

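Run:
```python
from h import *
from scipy.optimize import least_squares
p,M=shot("wrist");s=r.sense()
uv=[(207,146,180,73),(295,97,135,74.1),(391,128,90,74.7)]
P=np.array([ray(p,M,np.array(q[:2])/1.1719,110)[:2] for q in uv])
f=lambda c:np.concatenate([c[:2]+q[3]*np.array([np.cos(np.radians(c[2]+q[2])),np.sin(np.radians(c[2]+q[2]))])-P[i] for i,q in enumerate(uv)])
o=least_squares(f,[520,208,31.7]);print(o.x.round(2),o.fun.round(2))
print("shift for hub->(520.8,208):",[ (np.linalg.inv(toolT())[:3,:3]@np.array([c[0]-519.4,c[1]-202.6,0])).round(1).tolist() for c in ((520.8,208),o.x[:2])])
```

```text
[520.63 207.36  31.27] [ 0.12  0.99 -0.   -0.33 -0.12 -0.67]
shift for hub->(520.8,208): [[5.6, -0.4, -0.0], [4.9, -0.3, -0.0]]
```

```bash
python3 -m jog '[[0.005,0,0,0,0],[0.005,0,0.03,0,0],[0.005,0,0.06,0,0],[0.005,0,0.08,0,0],[0.005,0,0.08,0,0],[0.005,0,0.08,0,0]]'; python3 -m jog '[[0,0,0.01,0,0],[0,0,0.015,0,0],[0,0,0.02,0,0],[0,0,0.02,0,0]]'
python3 - <<'E'
from h import *
s=r.sense();print(s["tool_pos"],s["tcp_rot"],s["finger_gap"],s["ft_force"],s["wrist_torque"])
E
```

```text
time: 11.0
tool_pos: [523.4, 207.7, 141.3]
tcp_rot: [179.4, 0.1, 71.6]
ft_force: [-0.0, 0.3, -0.5]
finger_gap: 25.0
time: 11.4
tool_pos: [523.2, 207.5, 120.6]
tcp_rot: [179.5, 0.1, 71.6]
ft_force: [0.1, 0.7, -1.3]
finger_gap: 25.0
[523.20498251 207.50117698 120.55338593] [1.79451835e+02 1.38710583e-01 7.15616574e+01] 24.96463934461073 [ 0.12322256  0.69202262 -1.29675994] [-0.00123991  0.00169864 -0.03220751]
```

The carrier is past the tip with no force. Continuing down.

```bash
python3 -m jog '[[0,0,0.008,0,0],[0,0,0.016,0,0],[0,0,0.022,0,0],[0,0,0.027,0,0],[0,0,0.03,0,0],[0,0,0.03,0,0]]'; python3 -m jog '[[0,0,0.002,0,0],[0,0,0.004,0,0],[0,0,0.006,0,0],[0,0,0.006,0,0]]'
```

```text
time: 12.0
tool_pos: [523.1, 207.2, 89.9]
tcp_rot: [179.5, 0.2, 71.6]
ft_force: [-1.0, 0.1, -1.9]
finger_gap: 24.9
time: 12.4
tool_pos: [523.5, 207.4, 85.8]
tcp_rot: [179.5, 0.1, 71.6]
ft_force: [-9.0, -0.9, 14.0]
finger_gap: 25.0
```

Home by height and force. Release partially, then rise.

```bash
python3 -m jog '[[0,0,-0.001,0,55],[0,0,-0.001,0,55],[0,0,-0.001,0,55],[0,0,-0.001,0,55],[0,0,-0.001,0,55],[0,0,-0.001,0,55],[0,0,-0.001,0,55]]'; python3 -m jog '[[0,0,-0.02,0,55],[0,0,-0.05,0,55],[0,0,-0.09,0,55],[0,0,-0.13,0,55],[0,0,-0.17,0,55],[0,0,-0.17,0,55],[0,0,-0.17,0,55],[0,0,-0.17,0,55]]'
python3 - <<'E'
from h import *
s=r.sense();print(s["tool_pos"],s["tcp_rot"],s["joint_pos"])
p,M=shot("wrist");print(teal(p,M,88));dryer_fit(p,M,(520.8,208),31.7);print(pts(p,M,"carrier_hub",1))
cv2.imwrite("pics/w5.png",cv2.resize(p["image"][:,:,::-1],(600,450)))
E
```

```text
time: 13.1
tool_pos: [523.5, 207.4, 86.8]
tcp_rot: [179.5, 0.2, 71.6]
ft_force: [0.1, -0.5, -0.2]
finger_gap: 47.2
time: 13.9
tool_pos: [521.5, 208.1, 255.3]
tcp_rot: [179.6, 0.2, 71.6]
ft_force: [-0.1, -0.4, 0.5]
finger_gap: 46.8
[521.52968374 208.14878281 255.33086144] [179.56412868   0.21899527  71.57057227] [ 16.78981233   1.30209115  91.54234624  -0.43089446  86.92585216
 -54.75934724]
(array([239, 162,  30,  31, 526], dtype=int32), array([522.28994441, 207.32402724,  88.        ]))
o mid [520.9 207.9] len 148.2 yaw 31.7 area 394 513
r mid [521.4 209.2] len 147.8 yaw 32.64 area 14 83
w mid [522.1 209.8] len 152.5 yaw 32.63 area 19 125
[([530.4, 207.1, 35.0], [256.0, 173.0], 0.81)]
```

View pics/w5.png

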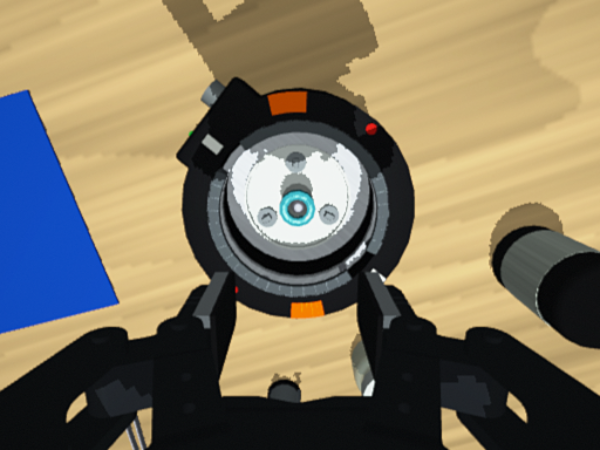

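The carrier is home: the spindle tip shows inside the teal ring at (297,208) and the plate lies flat in the bowl. Next, the lid.

```bash
python3 -m jog '[[-0.03,0.006,0,8,60],[-0.075,0.014,0,16,60],[-0.12,0.022,0,24,60],[-0.165,0.031,0,32,60],[-0.21,0.04,0,40,60],[-0.255,0.048,0,48,60],[-0.3,0.056,0,56,60],[-0.345,0.065,0,64,60]]'
python3 - <<'E'
from h import *
s=r.sense();print(s["tool_pos"],s["tcp_rot"]);print(rel([458,-255,255]))
E
```

```text
time: 14.8
tool_pos: [472.6, -141.3, 255.4]
tcp_rot: [179.7, -0.1, 7.2]
ft_force: [1.0, -0.4, 0.2]
finger_gap: 51.1
[ 472.63623959 -141.26540282  255.39842612] [ 1.79661074e+02 -1.27697380e-01  7.24987163e+00]
[-28.9 111.    1. ]
```

```bash
python3 -m jog '[[-0.01,0.04,0,2,60],[-0.02,0.08,0,3,60],[-0.029,0.111,0,3,60],[-0.029,0.111,0,3,60],[-0.029,0.111,0,3,60],[-0.029,0.111,0,3,60]]'
python3 - <<'E'
from h import *
s=r.sense();print(s["tool_pos"],s["tcp_rot"])
p,M=shot("wrist")
for l in ("lid_bar",):print(pts(p,M,l,3))
im=p["image"];hsv=cv2.cvtColor(im,cv2.COLOR_RGB2HSV)
m=((hsv[:,:,2]<60)).astype(np.uint8);c=proj(p,M,np.array([458,-255,56.]));v,w=np.meshgrid(np.arange(512),np.arange(384));m[np.hypot(v-c[0],w-c[1])>90]=0
cs,_=cv2.findContours(m,cv2.RETR_EXTERNAL,cv2.CHAIN_APPROX_NONE)
for k in sorted(cs,key=cv2.contourArea)[-3:]:print(cv2.contourArea(k),cv2.minAreaRect(k))
cv2.imwrite("pics/w6.png",cv2.resize(im[:,:,::-1],(800,600)))
E
```

```text
time: 15.4
tool_pos: [457.8, -254.0, 255.2]
tcp_rot: [179.7, -0.1, 4.3]
ft_force: [0.4, 0.6, 0.9]
finger_gap: 51.1
[ 457.75839602 -254.00814527  255.15157385] [ 1.79746561e+02 -8.68908964e-02  4.28142930e+00]
[([235.3, -312.4, 45.0], [34.0, 206.0], 0.87), ([458.9, -253.5, 45.0], [254.0, 166.0], 0.65), ([681.2, -372.8, 45.0], [446.0, 286.0], 0.59)]
7.5 ((192.74998474121094, 234.25), (5.656853675842285, 2.1213202476501465), 45.0)
10.0 ((312.5, 234.5), (2.82842755317688, 7.071068286895752), 45.0)
1044.5 ((255.4252471923828, 168.5419158935547), (15.287506103515625, 85.25724792480469), 1.6846843957901)
```

View pics/w6.png

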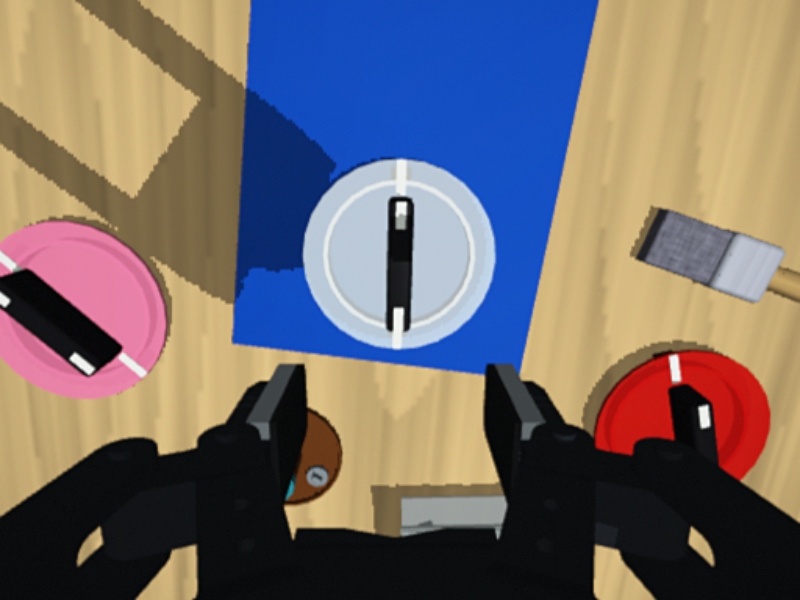

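The lid sits at (400,254), its bar nearly in line with the tool's y axis. The red and pink lids and the brown carrier are clear of it. I measure centre and angle from this picture, then descend.

Run:
```python
from h import *
p,M=shot("wrist");s=r.sense();print(s["tool_pos"])
A,B=[ray(p,M,np.array(q)/1.5625,22)[:2] for q in ((401.5,160),(397,346))];d=B-A
print("strip ends",A,B,"len",np.linalg.norm(d),"ang",np.degrees(np.arctan2(d[1],d[0])),"mid",(A+B)/2)
hsv=cv2.cvtColor(p["image"],cv2.COLOR_RGB2HSV);c=proj(p,M,np.array([458,-255,22.]))
m=((hsv[:,:,1]<75)&(hsv[:,:,2]>120)).astype(np.uint8);v,w=np.meshgrid(np.arange(512),np.arange(384));m[np.hypot(v-c[0],w-c[1])>72]=0
k=max(cv2.findContours(m,cv2.RETR_EXTERNAL,cv2.CHAIN_APPROX_NONE)[0],key=cv2.contourArea)
W=np.array([ray(p,M,x[0],20)[:2] for x in cv2.convexHull(k)],np.float32);C=cv2.minEnclosingCircle(W);print(C,rel([*C[0],49]),rel([*((A+B)/2),49]))
```

```text
[ 458.17196358 -253.92917724  255.85613473]
strip ends [ 457.85114534 -192.13258791] [ 464.78739506 -321.05458364] len 129.1084526419703 ang -86.92034679008529 mid [ 461.3192702  -256.59358577]
((460.3168029785156, -256.9725036621094), 65.94860076904297) [  1.4   2.1 206.9] [  2.4   1.8 206.9]
```

```bash
python3 -m jog '[[0.002,0.002,0.04,1.2,60],[0.002,0.002,0.08,1.2,60],[0.002,0.002,0.12,1.2,60],[0.002,0.002,0.13,1.2,60],[0.002,0.002,0.13,1.2,60],[0.002,0.002,0.13,1.2,60]]'
python3 - <<'E'
from h import *
s=r.sense();print(s["tool_pos"],s["tcp_rot"])
p,M=shot("wrist");print(pts(p,M,"lid_bar",1))
hsv=cv2.cvtColor(p["image"],cv2.COLOR_RGB2HSV);c=proj(p,M,np.array([460.5,-256.7,20.]))
v,w=np.meshgrid(np.arange(512),np.arange(384))
m=((hsv[:,:,1]<75)&(hsv[:,:,2]>120)).astype(np.uint8);m[np.hypot(v-c[0],w-c[1])>125]=0;m[270:]=0
k=max(cv2.findContours(m,cv2.RETR_EXTERNAL,cv2.CHAIN_APPROX_NONE)[0],key=cv2.contourArea)
W=np.array([ray(p,M,x[0],20)[:2] for x in cv2.convexHull(k)],np.float32);C=cv2.minEnclosingCircle(W);print(C)
b=(hsv[:,:,2]<60).astype(np.uint8);b[np.hypot(v-c[0],w-c[1])>75]=0
k=max(cv2.findContours(b,cv2.RETR_EXTERNAL,cv2.CHAIN_APPROX_NONE)[0],key=cv2.contourArea);print(cv2.contourArea(k),cv2.minAreaRect(k),cv2.boundingRect(k))
W=np.array([ray(p,M,x[0],56)[:2] for x in cv2.convexHull(k)],np.float32);print(cv2.minAreaRect(W))
cv2.imwrite("pics/w7.png",cv2.resize(p["image"][:,:,::-1],(600,450)))
E
```

```text
time: 16.15
tool_pos: [461.8, -256.8, 128.0]
tcp_rot: [179.6, -0.3, 3.2]
ft_force: [0.9, 0.1, 0.4]
finger_gap: 51.0
[ 461.82832084 -256.81470316  127.99064299] [179.60151531  -0.26011927   3.17586795]
[([460.4, -255.7, 45.0], [250.0, 203.0], 0.71)]
((460.41668701171875, -257.3087463378906), 66.33851623535156)
2880.5 ((250.5, 202.0), (132.0, 25.0), 90.0) (238, 136, 26, 133)
((460.360107421875, -253.7344207763672), (15.004582405090332, 83.22148132324219), 3.316939353942871)
```

View pics/w7.png

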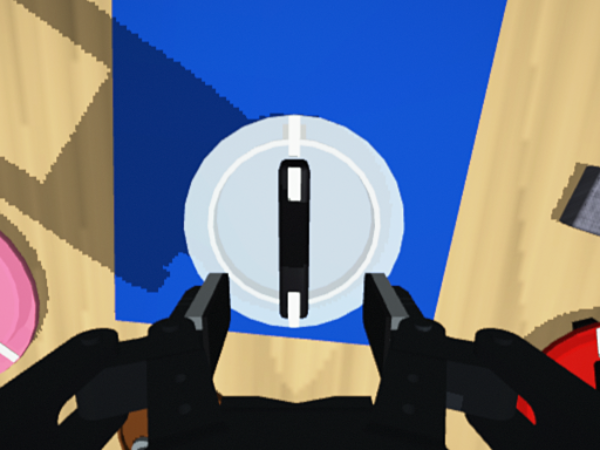

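The bar at (294,240) is aligned between the jaws. Descending to grasp.

```bash
python3 -m jog '[[-0.0014,-0.0004,0.03,0,60],[-0.0014,-0.0004,0.06,0,60],[-0.0014,-0.0004,0.078,0,60],[-0.0014,-0.0004,0.078,0,60],[-0.0014,-0.0004,0.078,0,60],[-0.0014,-0.0004,0.078,0,0],[-0.0014,-0.0004,0.078,0,0],[-0.0014,-0.0004,0.078,0,0]]' 70; python3 -m jog '[[0,0,0,0,0],[0,0,0,0,0],[0,0,0,0,0]]'; python3 -m jog '[[0,0,-0.02,0,0],[0,0,-0.05,0,0],[0,0,-0.09,0,0],[0,0,-0.14,0,0],[0,0,-0.18,0,0],[0,0,-0.18,0,0]]'
```

```text
time: 17.05
tool_pos: [462.7, -258.5, 52.7]
tcp_rot: [179.4, -0.5, 3.2]
ft_force: [0.6, 0.3, 3.7]
finger_gap: 14.7
time: 17.35
tool_pos: [462.6, -258.5, 52.7]
tcp_rot: [179.4, -0.5, 3.2]
ft_force: [-0.2, -0.7, 1.6]
finger_gap: 14.9
time: 17.95
tool_pos: [463.8, -258.6, 240.2]
tcp_rot: [179.0, -1.0, 3.2]
ft_force: [0.7, -1.1, -0.6]
finger_gap: 14.5
```

Gripped. Carrying it to the dryer while turning to the entry yaw.

```bash
python3 -m jog '[[0.004,-0.025,-0.01,4,0],[0.012,-0.065,-0.01,12,0],[0.019,-0.105,-0.01,20,0],[0.026,-0.145,-0.01,28,0],[0.033,-0.185,-0.01,36,0],[0.04,-0.225,-0.01,44,0],[0.047,-0.265,-0.01,52,0],[0.055,-0.305,-0.01,60,0]]'
python3 - <<'E'
from h import *
s=r.sense();print(s["tool_pos"],s["tcp_rot"],s["finger_gap"]);print(rel([520.8,208,245]))
E
```

```text
time: 18.75
tool_pos: [500.9, 48.3, 244.9]
tcp_rot: [-179.7, -1.3, -56.7]
ft_force: [0.4, -0.4, -0.7]
finger_gap: 14.7
[500.87405113  48.28687902 244.86134624] [-179.68136624   -1.32193115  -56.69385095] 14.665503839718339
[-122.5 -104.4   -2.4]
```

```bash
python3 -m jog '[[-0.03,-0.026,0,1.6,0],[-0.06,-0.052,0,1.6,0],[-0.09,-0.077,0,1.6,0],[-0.115,-0.098,0,1.6,0],[-0.1225,-0.104,0,1.6,0],[-0.1225,-0.104,0,1.6,0],[-0.1225,-0.104,0,1.6,0],[-0.1225,-0.104,0,1.6,0]]'
python3 - <<'E'
from h import *
s=r.sense();print(s["tool_pos"],s["tcp_rot"],s["finger_gap"],s["ft_force"],np.abs(s["qd"]).max())
p,M=shot("wrist");dryer_fit(p,M,(520.8,208),31.7)
s=r.sense();print(s["tool_pos"],s["tcp_rot"])
cv2.imwrite("pics/w8.png",cv2.resize(p["image"][:,:,::-1],(800,600)))
E
```

```text
time: 19.55
tool_pos: [520.5, 206.3, 242.4]
tcp_rot: [-179.7, -1.3, -58.4]
ft_force: [-0.3, 0.1, -0.5]
finger_gap: 14.7
[520.54327713 206.34433086 242.3971892 ] [-179.67879411   -1.3305438   -58.37603998] 14.695540706429112 [-0.30768032  0.05118451 -0.46156256] 0.32686880394955836
[520.62632497 206.37499198 242.57204702] [-179.65855038   -1.32892252  -58.3884645 ]
```

View pics/w8.png

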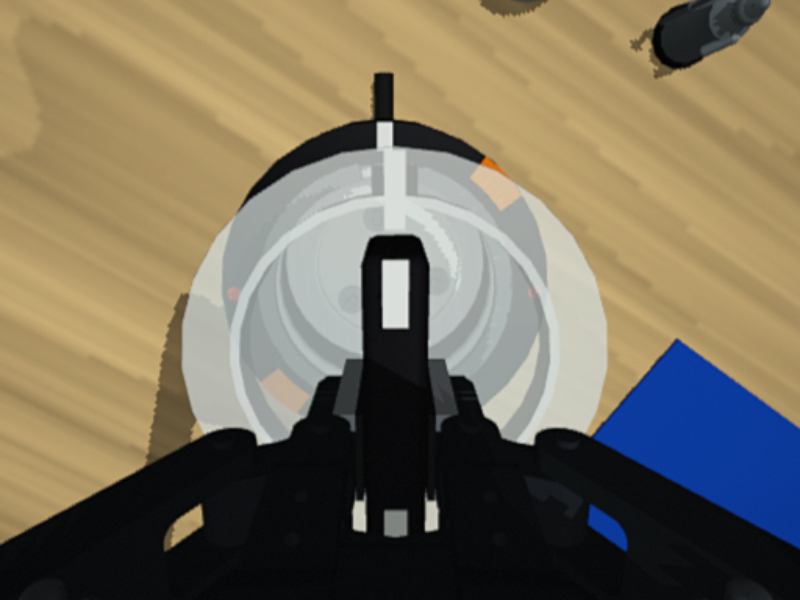

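White mark at (385,133), orange at (495,182) and (285,390), red at (234,293) and (531,293). The lid disc's edges are at (183,340) and (606,350), top at (396,148). Computing the offsets.

Run:
```python
from h import *
from scipy.optimize import least_squares
p,M=shot("wrist");s=r.sense();print(s["tool_pos"],s["tcp_rot"])
c=1.5625;G=lambda q,z:ray(p,M,np.array(q)/c,z)[:2]
uv=[(385,135,0,73),(495,182,-45,74.1),(285,390,135,74.1),(234,293,90,74.7),(531,293,-90,74.7)]
P=np.array([G(q[:2],110) for q in uv])
f=lambda x:np.concatenate([x[:2]+q[3]*np.array([np.cos(np.radians(x[2]+q[2])),np.sin(np.radians(x[2]+q[2]))])-P[i] for i,q in enumerate(uv)])
o=least_squares(f,[520,208,31.7]);D=o.x;print("dryer",D.round(2),o.fun.round(1))
# lid: disc silhouette edge, automatic: edge pts by hand
z=s["tool_pos"][2]-7.7-25.5
E=np.array([G(q,z) for q in ((183,340),(606,350),(396,148),(204,258),(583,258))])
g=lambda x:np.hypot(*(E-x[:2]).T)-66
o=least_squares(g,D[:2]);L=o.x;print("lid",L.round(2),o.fun.round(1),"tool-rel",rel([*L,z]))
a,b=G((395,158),z+2.5),G((396,222),z+2.5);d=a-b;print("strip yaw",np.degrees(np.arctan2(d[1],d[0])))
t=toolT()[:3,:3];print("shift lid->fit",(t.T@np.array([*(D[:2]-L),0])).round(1),"lid->(520.8,208)",(t.T@np.array([520.8-L[0],208-L[1],0])).round(1),"yaw tool-bar",s["tcp_rot"][2]+90)
```

```text
[520.68759761 206.5070317  242.69909309] [-179.6420074    -1.32659296  -58.38688901]
dryer [520.84 208.16  31.49] [-1.5 -0.3 -0.8 -0.3  0.2  0.5  0.4  0.5  1.6 -0.4]
lid [523.17 205.87] [ 0.1  0.5 -0.2  0.4 -0.2] tool-rel [ 1.1 -1.6 33.2]
strip yaw 32.52440125795256
shift lid->fit [-3.2  0.8 -0.1] lid->(520.8,208) [-3.1  0.9 -0.1] yaw tool-bar 31.61311098784806
```

Run:
```python
from h import *
s=r.sense();t=toolT();p=s["tool_pos"]
d=t[:3,:3]@np.array([-2.8,0.8,0]);print(d.round(2),"zaxis",t[:3,2].round(4));T=[p[0]+d[0],p[1]+d[1]];print("target",np.round(T,1))
print(rel([*T,168]),rel([*T,146]))
```

```text
[-2.15  1.96 -0.07] zaxis [ 0.0175 -0.0164 -0.9997]
target [518.5 208.5]
[-4.5  1.3 74.6] [-5.   1.4 96.6]
```

```bash
python3 -m jog '[[-0.0045,0.0013,0.02,0,0],[-0.0045,0.0013,0.045,0,0],[-0.0045,0.0013,0.065,0,0],[-0.0045,0.0013,0.0746,0,0],[-0.0045,0.0013,0.0746,0,0],[-0.0045,0.0013,0.0746,0,0],[-0.0045,0.0013,0.0746,0,0]]'
python3 - <<'E'
from h import *
from scipy.optimize import least_squares
p,M=shot("wrist");s=r.sense();print(s["tool_pos"],s["tcp_rot"],s["ft_force"],rel([518.5,208.5,146]))
cv2.imwrite("pics/w9.png",cv2.resize(p["image"][:,:,::-1],(800,600)))
E
```

```text
time: 20.35
tool_pos: [519.5, 208.5, 169.7]
tcp_rot: [-179.5, -1.4, -58.4]
ft_force: [0.1, 0.5, 0.4]
finger_gap: 14.9
[519.44233279 208.61797416 169.61106524] [-179.50215613   -1.36319643  -58.39861933] [ 0.1079468  -0.74958494 -0.77968406] [-1.   1.1 23.6]
```

View pics/w9.png

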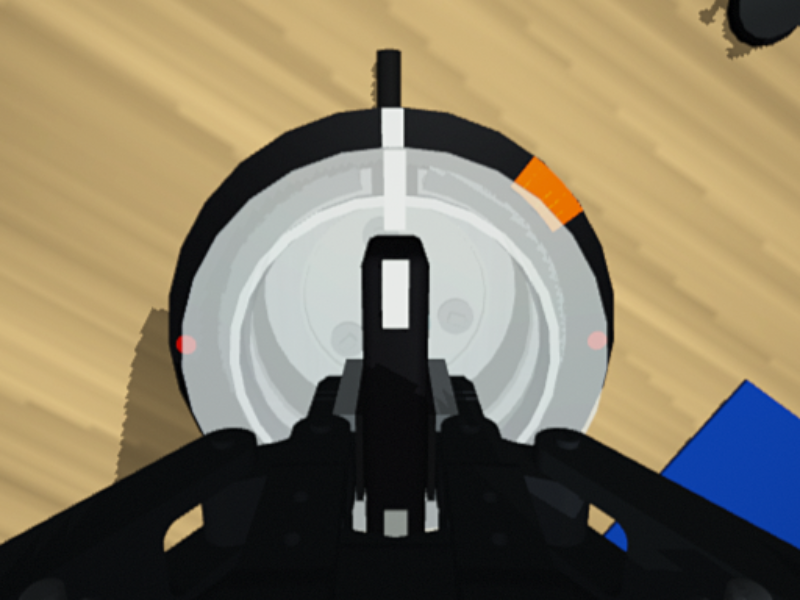

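White mark (392,127) is in line with the lid strip (395,180), and the red dots (186,344) and (597,340) straddle the lid evenly to about 1 mm. Lowering it in with a small correction.

```bash
python3 -m jog '[[-0.0011,0.001,0.003,-0.3,0],[-0.0011,0.001,0.006,-0.3,0],[-0.0011,0.001,0.009,-0.3,0],[-0.0011,0.001,0.012,-0.3,0],[-0.0011,0.001,0.014,-0.3,0],[-0.0011,0.001,0.014,-0.3,0]]'
python3 - <<'E'
from h import *
s=r.sense();print(s["tool_pos"],s["tcp_rot"],s["ft_force"],s["wrist_torque"],rel([518.5,208.2,146]))
E
```

```text
time: 21.0
tool_pos: [518.0, 208.7, 154.9]
tcp_rot: [-179.6, -1.4, -58.1]
ft_force: [-0.6, -0.1, -1.0]
finger_gap: 14.8
[517.95117616 208.7044743  154.94989086] [-179.5669182    -1.35048021  -58.09830536] [-0.61222088 -0.05516661 -1.03046152] [ 0.00758958  0.04446492 -0.02891525] [ 0.5 -0.1  9. ]
```

```bash
python3 -m jog '[[0,0,0.002,0,0],[0,0,0.004,0,0],[0,0,0.006,0,0],[0,0,0.0075,0,0],[0,0,0.0075,0,0]]'; python3 -m jog '[[0,0,0.001,0,0],[0,0,0.002,0,0],[0,0,0.002,0,0]]'
python3 - <<'E'
from h import *
s=r.sense();print(s["tool_pos"],s["tcp_rot"],s["ft_force"],s["wrist_torque"])
E
```

```text
time: 21.5
tool_pos: [518.1, 208.6, 147.3]
tcp_rot: [-179.6, -1.3, -58.1]
ft_force: [0.8, 0.4, -1.4]
finger_gap: 14.5
time: 21.8
tool_pos: [518.4, 208.7, 146.6]
tcp_rot: [-179.5, -1.4, -58.1]
ft_force: [-2.3, -0.9, 7.8]
finger_gap: 14.7
[518.41746977 208.66015376 146.57632485] [-179.5288738    -1.35484649  -58.09602142] [-2.3488503  -0.91285041  7.80749002] [-0.08689798  1.01061111  0.07108957]
```

```bash
python3 -m jog '[[0,0,0.001,0,0],[0,0,0.001,0,0],[0,0,0.001,0,0]]'
python3 - <<'E'
from h import *
s=r.sense();print(s["tool_pos"],s["tcp_rot"],s["ft_force"],s["wrist_torque"])
p,M=shot("wrist");cv2.imwrite("pics/w10.png",cv2.resize(p["image"][:,:,::-1],(800,600)))
E
```

```text
time: 22.1
tool_pos: [518.6, 208.8, 146.7]
tcp_rot: [-179.5, -1.4, -58.1]
ft_force: [-1.5, -0.6, 6.6]
finger_gap: 15.1
[518.56711137 208.80850426 146.682249  ] [-179.49591696   -1.35298579  -58.08936368] [-1.49557301 -0.60810677  6.56142091] [-0.00642226  1.03797853  0.06209461]
```

Picture budget used up, so numbers from here. Pressing a bit more firmly to seat the lid.

```bash
python3 -m jog '[[0,0,0.0015,0,0],[0,0,0.003,0,0],[0,0,0.003,0,0],[0,0,0.003,0,0]]'
python3 - <<'E'
from h import *
s=r.sense();print(s["tool_pos"],s["tcp_rot"],s["ft_force"],s["wrist_torque"])
E
```

```text
time: 22.55
tool_pos: [519.4, 209.1, 145.8]
tcp_rot: [-179.4, -1.4, -58.1]
ft_force: [-4.1, -1.9, 12.0]
finger_gap: 14.9
[519.4063227  209.1262475  145.78700185] [-179.36976991   -1.3638566   -58.09342258] [-4.06251608 -1.92272877 12.0312843 ] [0.16103425 1.21081822 0.06331638]
```

Seated: TCP z is 145.8 against 145.7 expected. Turning clockwise in two stages.

```bash
python3 -m jog '[[0,0,0.002,5,0],[0,0,0.002,10,0],[-0.0002,-0.0002,0.002,16,0],[-0.0003,-0.0002,0.002,22,0],[-0.0003,-0.0002,0.002,22,0]]'
python3 - <<'E'
from h import *
s=r.sense();print(s["tool_pos"],s["tcp_rot"],s["ft_force"],s["wrist_torque"])
E
```

```text
time: 23.05
tool_pos: [520.3, 209.3, 145.7]
tcp_rot: [-178.8, -1.0, -80.3]
ft_force: [-2.6, -5.5, 10.1]
finger_gap: 14.6
[520.33904073 209.25450718 145.73033192] [-178.78008242   -1.04592853  -80.3187836 ] [-2.55360859 -5.54569699 10.08033542] [-0.30746271  0.95388696 -0.04472845]
```

```bash
python3 -m jog '[[0.0006,0.0003,0.002,5,0],[0.0006,0.0003,0.002,10,0],[0.0006,0.0003,0.002,15,0],[0.0006,0.0003,0.002,20,0],[0.0006,0.0003,0.002,23,0],[0.0006,0.0003,0.002,23,0],[0.0006,0.0003,0.002,23,0]]'
python3 - <<'E'
from h import *
s=r.sense();print(s["tool_pos"],s["tcp_rot"],s["ft_force"],s["wrist_torque"])
p,M=shot("wrist");hsv=cv2.cvtColor(p["image"],cv2.COLOR_RGB2HSV).astype(int)
dryer_fit(p,M,(520.8,208.1),31.7)
s0=proj(p,M,np.array([520.8+74*np.cos(np.radians(-13.3)),208.1+74*np.sin(np.radians(-13.3)),110.]));print("pred orange",s0)
for nm,m in (("orange",(hsv[:,:,1]>100)&(hsv[:,:,2]>120)&(hsv[:,:,0]>3)&(hsv[:,:,0]<14)),("red",(hsv[:,:,1]>90)&(hsv[:,:,2]>100)&((hsv[:,:,0]<3)|(hsv[:,:,0]>174))),("white",(hsv[:,:,1]<25)&(hsv[:,:,2]>215)),("lightorange",(hsv[:,:,0]>3)&(hsv[:,:,0]<14)&(hsv[:,:,1]>60)&(hsv[:,:,2]>180))):
    n,_,st,ce=cv2.connectedComponentsWithStats(m.astype(np.uint8));print(nm,[(st[i].tolist(),ce[i].round().tolist()) for i in range(1,n) if st[i,4]>25][:8])
E
```

```text
time: 23.75
tool_pos: [520.5, 209.3, 145.4]
tcp_rot: [-178.4, -0.4, -103.3]
ft_force: [-5.4, 1.4, 8.9]
finger_gap: 14.9
[520.52753948 209.28445505 145.43634823] [-178.42143521   -0.3965838  -103.31237524] [-5.39893051  1.44448817  8.91740458] [ 0.23322989  1.15063462 -0.10628593]
pred orange [252.16978279  82.73692355]
orange []
red [([359, 123, 16, 16, 202], [367.0, 130.0])]
white [([145, 98, 216, 186, 16747], [250.0, 188.0]), ([125, 117, 29, 29, 407], [139.0, 131.0]), ([244, 165, 17, 44, 711], [252.0, 186.0]), ([227, 321, 7, 7, 31], [230.0, 323.0])]
lightorange []
```

Run:
```python
from h import *
f=lambda e:R.from_euler("xyz",e,degrees=True).as_matrix()
s=r.sense();L=f(s["tcp_rot"])@f([179.4,-.5,3.2]).T@[0,0,1];print("lid tilt if rigid (rad)",np.arccos(L[2]),s["tool_pos"],s["tcp_rot"],s["ft_force"],s["wrist_torque"],s["finger_gap"],s["time"])
p,M=shot("wrist");im=p["image"];hsv=cv2.cvtColor(im,cv2.COLOR_RGB2HSV);print(im[70:100:5,252].tolist(),hsv[70:100:5,252].tolist())
for k in (139,367): print(ray(p,M,(k,131 if k==139 else 130),110))
for z in (70,78,86,92): 
    row=hsv[z].astype(int);x=np.nonzero((row[:,1]>80)&(row[:,0]<20)&(row[:,2]>90))[0];x=x[(x>200)&(x<310)];print(z,x.min() if len(x) else None,x.max() if len(x) else None)
T=shot("top");print("lid top",pts(*T,"lid_bar",4),"carrier",pts(*T,"carrier_hub",3))
```

```text
lid tilt if rigid (rad) 0.038048281282935664 [520.50912338 209.29918532 145.40907755] [-178.42244199   -0.39532043 -103.31023444] [-4.18053223  0.83620086 10.20327353] [ 0.27726296  1.22152977 -0.09431743] 14.860467992292849 23.8
[[244, 151, 22], [244, 169, 27], [244, 167, 26], [244, 167, 24], [244, 148, 15], [247, 147, 24]] [[17, 232, 244], [20, 227, 244], [19, 228, 244], [20, 230, 244], [17, 239, 244], [17, 230, 247]]
[584.0941417  247.03707472 110.        ]
[560.1056557  143.98176194 110.        ]
70 224 288
78 225 280
86 227 279
92 227 278
lid top [([533.3, 218.0, 45.0], [204.0, 189.0], 0.84), ([228.1, -317.4, 45.0], [353.0, 277.0], 0.81), ([682.4, -370.6, 45.0], [365.0, 152.0], 0.65), ([708.7, -242.2, 45.0], [330.0, 144.0], 0.54)] carrier [([641.0, 392.5, 35.0], [159.0, 159.0], 0.46)]
```

Run:
```python
from h import *
print(r.hand_in());s=r.sense();print(s["time"],s["tool_pos"],s["tcp_rot"],s["ft_force"],s["wrist_torque"],s["finger_gap"])
```

```text
the job is handed in; nothing more can be done
None
the job is handed in; nothing more can be done
```

I put the white carrier on the spindle and let it go. Then I set the clear lid in along the entry marks and turned it 45° clockwise to the jog bands. I handed the job in at about 24 s of the 61 s allowed, still gripping the bar. The hand-in gave no verdict.

**Carrier:** it met the shoulder at the expected height with 14 N. After release the picture showed the spindle tip inside the teal ring and the plate flat in the bowl.

**Lid:**
- **Height:** the tool stood at z 145.4 mm against 145.7 mm expected with the lid home, pressing down with about 10 N.
- **Angle:** the bar was at −13.3°, which is 45.0° clockwise of the entry marks. The orange band was centred at image column 253 and the bar at 252, so it was in the middle of the jog bands.
- **Interlock and grip:** the turning moment of about 0.1 N·m matched the spring at jog. The fingers were stopped on the bar at about 15 mm.

**Not fully confirmed:**
- **Lid tilt:** I only have an upper bound, 0.038 rad if the lid had not moved in the grip (limit 0.06).
- **Pictures:** my 12 were used up before the turn, so the final position was checked from numbers and pixel values only.
- **Mark fit:** it found no marks at the final pose, so the entry direction comes from earlier fits.
- **Overhead check:** it gave a rough lid position near the dryer. It does not test the fit, because it was worked out for the lid's height on the mat.
- **Bystanders:** I took no final picture of them. The arm met no unexpected forces on the way.

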